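# Pack the sample caddy and hang it on its hook

## Task

Nest the loose orange cup fully down inside the matching orange cup in the blue caddy while the caddy stands on the bench, then hang the caddy by its handle across both red prongs of the double hook under the lamp, with the two cups still nested in their pocket. Leave it hanging free and still and upright, do not tip the caddy over on the way, keep the arm off the lamp, and do not shove or knock over the other things on the bench.

Things in the scene. Friction and masses are not known exactly. Their poses are not given: they have to be found in the camera images.
- loose_cup: Orange plastic sample cup standing alone, round: 38 mm across at the foot, widening to 60 mm at 50 mm up, then an upright 20 mm high collar 60 mm across to the rim, 70 mm tall in all; walls 2 mm, inner floor 25 mm above the underside. Weighs about 40 g. Origin: centre of the underside, z up through the mouth.
- packed_cup: Orange sample cup identical to the loose one, standing in the caddy's pocket. Origin: centre of its underside, z up. When nested, the loose cup's underside sits on this cup's inner floor, 25 mm above this origin, with about 2 mm of play all round, and its rim stands 25 mm above this cup's rim.
- caddy: Blue open caddy, 170 x 130 mm (x, y), walls 45 mm high, floor 4 mm, 0.45 kg. Fixed arched handle of 12 mm steel bar over its middle: legs at x 0, y +-61.5 mm; straight top along y from -45 to 45 mm, centre line 165 mm up. Cup pocket on its -x side (towards the robot); on its +x side a white block with capped tubes, 97 mm high, 28 to 74 mm from the middle. Origin: centre of the underside, z up.
- handle (a point): Middle of the straight top of the caddy's handle, on the bar's centre line, 165 mm above the caddy's underside. Axes as the caddy's: y runs along the bar, z up.
- pocket (a point): Centre of the floor of the caddy's cup pocket, 48 mm from the caddy's middle on its -x side, 4 mm above its underside. The pocket is 47 mm square inside and its walls are 16 mm high.
- stand: Fixed aluminium stand with a double hook: two red prongs, 10 mm thick, at y = +-30 mm, pointing to its -x. From a cross bar at x = 130 mm they slope down to a lowest point at x = 0 (centre line 215 mm up) and turn up to tips at x = -16 mm (top 240 mm up). Posts 18 mm square, 427 mm tall, at x = 130, y = +-125 mm. Origin: on the table under the prongs' lowest point; z up, x away from robot.
- seat (a point): Where the centre line of the caddy's handle lies, midway between the two prongs, when the handle rests in the bend of the hook: 226 mm above the table. Axes as the stand's. The handle rests across both prongs, along this y axis.
- lamp: White lamp bar of the stand, fixed right above the hook: it covers x = 0 to 70 mm and y = -145 to 145 mm of the stand's frame, from 385 to 425 mm above the table. Origin and axes coincide with the stand's (on the table, not on the lamp itself). There is no room for an upright gripper under it.
- jar: Bystander: a squat clear screw-top jar with a white cap, 54 mm across and 75 mm tall. Origin: centre of the underside.
- vial: Bystander: a small amber bottle with a black cap, 48 mm across and 82 mm tall. Origin: centre of the underside.
- wash_bottle: Bystander: a tall white bottle with a green cap, 56 mm across and 170 mm tall. Origin: centre of the underside.
- tip_box: Bystander: a black box with a yellow lid, 120 x 85 x 55 mm (x, y, z). Origin: centre of the underside.
- well_plate: Bystander: a flat white plate with many small wells, 127 x 85 x 14 mm (x, y, z). Origin: centre of the underside.
- pen: Bystander: a white marker pen with a black cap lying along its x axis, 138 mm long, 12 mm thick; x axis towards the cap. Origin: centre of the underside.
Things that resemble listed ones, but are neither listed nor needed, are in the scene too. There is more than one size of the caddy; the one meant has the size given above. Leave any green look-alike of the loose_cup alone.

How it is judged:
On the way:
1. the loose cup is nested fully down in the packed cup, let go, while the caddy stands on the bench (z of loose_cup in the frame of packed_cup between 0.021 and 0.03 m and distance between loose_cup and packed_cup below 0.031 m and angle between the z axis of loose_cup and the z axis of packed_cup, either way round below 0.12 rad and distance between packed_cup and pocket below 0.012 m and angle between the z axis of packed_cup and the z axis of caddy, either way round below 0.15 rad and contact force between the fingers and loose_cup below 0.1 N and height (world z) of caddy below 0.008 m and angle between caddy's own z axis and vertical below 0.05 rad), for 0.2 s.
At the end, for the whole second after the job is handed in: Caddy at rest on both prongs: handle middle within 18 mm sideways of the seat, 10 mm before to 50 mm behind, 6 mm below to 15 mm above, bar within 14 deg, tilt under 11 deg. Packed cup within 12 mm of its pocket and 8 deg of upright in the caddy; loose cup 21 to 30 mm up in it, within 6 deg (z of loose_cup in the frame of packed_cup between 0.021 and 0.03 m and distance between loose_cup and packed_cup below 0.031 m and angle between the z axis of loose_cup and the z axis of packed_cup, either way round below 0.12 rad and distance between packed_cup and pocket below 0.012 m and angle between the z axis of packed_cup and the z axis of caddy, either way round below 0.15 rad and x of handle in the frame of seat between -0.01 and 0.05 m and y of handle in the frame of seat between -0.018 and 0.018 m and z of handle in the frame of seat between -0.006 and 0.015 m and angle between the y axis of handle and the y axis of seat, either way round below 0.25 rad and angle between caddy's own z axis and vertical below 0.2 rad and contact force between caddy and stand above 1.5 N and linear speed of caddy below 0.03 m/s and angular speed of caddy below 0.3 rad/s); the robot touches nothing.
It fails at once if a bystander (jar, vial, wash bottle, tip box, well plate or pen) is pushed more than 30 mm (distance of any of jar, vial, wash_bottle, tip_box, well_plate, pen from where it was at the start of the episode above 0.03 m).
It fails at once if the jar, vial or wash bottle is knocked over (angle between any of jar, vial, wash_bottle's own z axis and vertical above 0.5 rad).
It fails at once if the robot pushes on the lamp bar with more than 8 N (contact force between any of the arm, the fingers and lamp above 8 N).
It fails at once if the caddy is tipped by more than about 35 degrees (angle between caddy's own z axis and vertical above 0.6 rad).
It also fails if it takes over 66 s, if anything falls off the work surface, if the arm or the gripper's body presses on something with over 40 N, if the wrist force passes 120 N, or if a joint passes its speed limit or range.

## Robot

A 6-joint arm with a two-finger parallel gripper is mounted at the origin on the work surface. World frame = base frame: x ahead of the robot, y to its left, z up, the work surface at z = 0. Lengths are in m, angles in rad, forces in N, time in s.
With the tool pointing down it reaches from about 0.275 to 0.75 m from the base axis. Payload 10.2 kg.
Tool frame: the origin (TCP) lies midway between the tips of the shut fingers; the grasp point (between the pads) lies 19 mm behind it (env.hold_point_z is the distance from the TCP to the grasp point, in m); z points along the fingers, y is the line along which they close (so a half turn about z gives the same grasp; the last joint's range is limited). The gripper opens to 85 mm and grips with 20 to 120 N. Pads are 22 mm wide; open, the fingers measure 114 mm over their backs; the gripper's body (76 mm by 85 mm) begins 54 mm behind the grasp point. The pads swing forward as they close: fully open they stand 13 mm farther back than shut.
Start: joints at [-1.327, 0.313, 1.498, -0, 1.331, -0.223], TCP at [0.236, -0.469, 0.231] pointing down, gripper open.
Joint ranges: [-2.94, 2.94], [-0.97, 2.17], [0.19, 2.56], [-1.23, 4.37], [0.02, 3.11], [-2.88, 2.88]. Speed limits (rad/s): [2.39, 2.39, 3.01, 3.14, 3.14, 3.14].

## Interface

Orientations are given as a unit quaternion [x, y, z, w].
In Python, from bench import env, kinematics, monitor, eyes, job gives the robot as it stands. The module is installed in compiled form; this text tells all that it offers. Calls block until the motion is done:
- env.reach(position, orientation): joint-space move of the TCP to a pose.
- env.movel(position, velocity=0.15, frame=None, guard=None): straight line of the TCP; frame=None keeps the orientation; velocity is the mean speed in m/s. With guard (N) it stops when the force on the tool has changed by that much, and returns True; else False.
- env.set_joints(angles): joint-space move.
- env.release() and env.close_gripper(effort=None): open the fingers fully, or close them until they stop; effort is the grip in N (None keeps the last).
- env.hold(seconds).
- kinematics.ik(position, orientation): joint angles nearest the present ones, or None.
- monitor.sense(): the state.
- eyes.grab_frame(name): name is "side" or "top" or "wrist"; returns a dict with "frame" (420x560x3 uint8, red, green, blue), "mtx" (3x3 intrinsics, pixels), "view" (4x4, takes a point from world to camera coordinates). Camera axes: x right, y down, z forward; pixel columns grow to the right and rows downward; lengths in m; the calibration is good to about 2 mm. A picture is of the moment at which its call begins. There is no depth.
A pose or a line that the arm cannot do raises env.MotionError and nothing moves.
- job.hand_in(): hands the job in; it is judged then, once.
The state is a dict: "clock": time; "joints": joint angles; "qvel": joint speeds; "joint_efforts": joint torques, N m; "position": TCP position; "ee_rot": TCP orientation; "contact_force": force on the tool from outside, world axes, zero at the start; "ft_torque": the same for the moment, N m; "finger_gap": opening from 0.0 (shut) to 1.0 (fully open); "gripper_force": force on a finger pad.
Only numpy, scipy, OpenCV 4.12 (cv2) and the standard library are available. Lean on these libraries where they do the work, as an engineer would, in place of code of your own. Each camera call takes 0.05 s, during which the arm holds its last target. There are 200 camera calls.

## Working session

There is one attempt and no reset: what is moved stays moved. The work goes in short steps, each a Python script; the robot and the scene stay as the last script left them, time stands still between calls to the robot, and variables do not carry over. Pictures are saved under pics/ and viewed, at most 10 in all, crops included, and the job is handed in when it is done.

```bash
mkdir -p pics; cat > h.py <<'E'
import numpy as np, cv2
from bench import env, kinematics, monitor, eyes, job
def snap(n,f):
    d=eyes.grab_frame(n); cv2.imwrite('pics/'+f+'.png',d['frame'][:,:,::-1]); np.savez('pics/'+f+'.npz',m=d['mtx'],v=d['view']); return d
def load(f):
    d=np.load('pics/'+f+'.npz'); return d['m'],d['v']
def px2w(f,uv,z):
    m,v=load(f); r=np.linalg.inv(m)@np.array([uv[0],uv[1],1.]); R,t=v[:3,:3],v[:3,3]
    o=-R.T@t; d=R.T@r; return o+d*(z-o[2])/d[2]
def w2px(f,p):
    m,v=load(f); q=m@(v[:3,:3]@np.array(p,float)+v[:3,3]); return q[:2]/q[2]
E
python3 - <<'E'
from h import *
for n in('top','side'):
    d=snap(n,n+'0'); m,v=load(n+'0'); print(n,m.tolist(),(-v[:3,:3].T@v[:3,3]).round(3),v[:3,:3].round(3).tolist())
    cv2.imwrite('pics/'+n+'0b.png',cv2.resize(d['frame'][:,:,::-1],(800,600),interpolation=cv2.INTER_CUBIC))
s=monitor.sense(); print(s)
E
```

```text
top [[509.1214565169997, 0.0, 272.55590072105355], [0.0, 509.1214565169997, 200.6632844060855], [0.0, 0.0, 1.0]] [ 0.374 -0.036  1.394] [[-0.024, -1.0, -0.01], [-0.998, 0.024, -0.06], [0.061, 0.008, -0.998]]
side [[413.0601050446075, 0.0, 279.4771546011267], [0.0, 413.0601050446075, 209.77375312621055], [0.0, 0.0, 1.0]] [0.377 0.738 0.805] [[-0.992, -0.128, 0.018], [-0.097, 0.646, -0.757], [0.085, -0.753, -0.653]]
{'clock': 0.1, 'joints': array([-1.32739773e+00,  3.13370593e-01,  1.49832543e+00, -5.20117360e-06,
        1.33100394e+00, -2.23390451e-01]), 'qvel': array([ 0.00097226, -0.00079865, -0.00036786,  0.0023237 , -0.00061151,
        0.00029932]), 'joint_efforts': array([ 1.55330756e-03, -4.12903512e+01, -2.60140264e+01, -2.01218827e-04,
        3.07578826e-03, -1.07661805e-06]), 'position': array([ 0.2361996 , -0.46862097,  0.23081774]), 'ee_rot': array([ 9.72886620e-01,  2.31281903e-01, -8.06441183e-06, -5.53601196e-04]), 'contact_force': array([-0.58353529,  0.2101858 ,  0.11634592]), 'ft_torque': array([-0.00502758,  0.02696584, -0.03095274]), 'gripper_force': 0.0, 'finger_gap': 0.9966471381337101}
```

View pics/top0b.png

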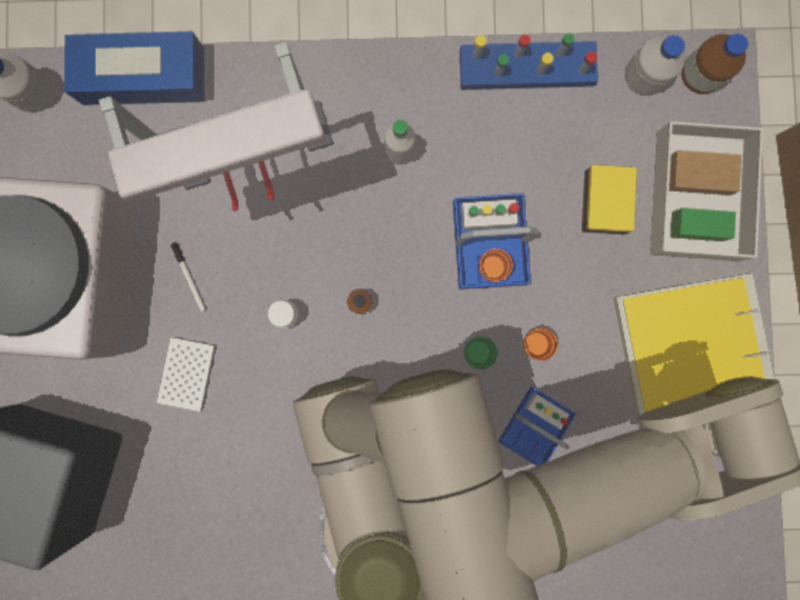

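View pics/side0b.png

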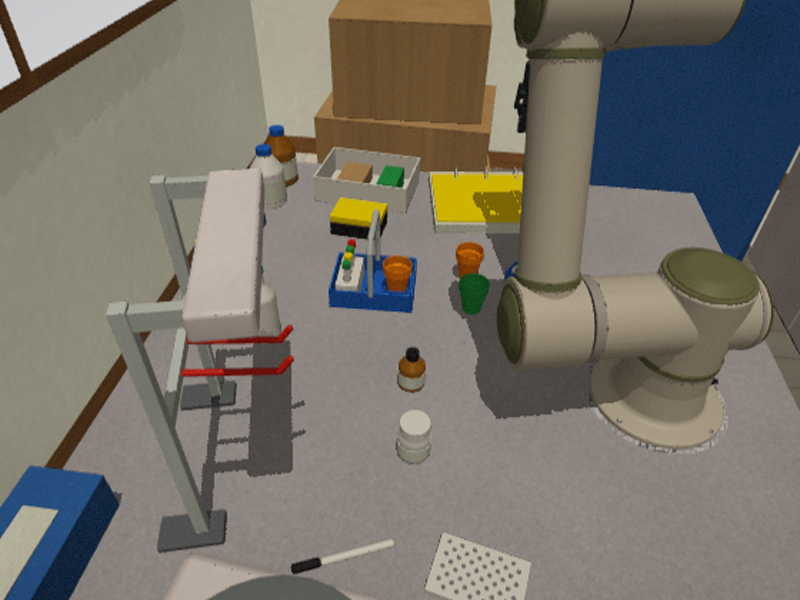

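```bash
python3 - <<'E'
import cv2,numpy as np
t=cv2.imread('pics/top0.png');s=cv2.imread('pics/side0.png')
def c(im,x,y,w,h,k): return cv2.resize(im[y:y+h,x:x+w],None,fx=k,fy=k,interpolation=cv2.INTER_CUBIC)
a=c(t,310,130,100,130,4); b=c(s,220,140,130,100,3)
o=np.zeros((520,800,3),np.uint8);o[:520,:400]=a;o[:300,405:795]=b;cv2.imwrite('pics/c1.png',o)
a=c(t,70,60,160,95,5);cv2.imwrite('pics/c2.png',a)
E
```

```text
(no output)
```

View pics/c1.png

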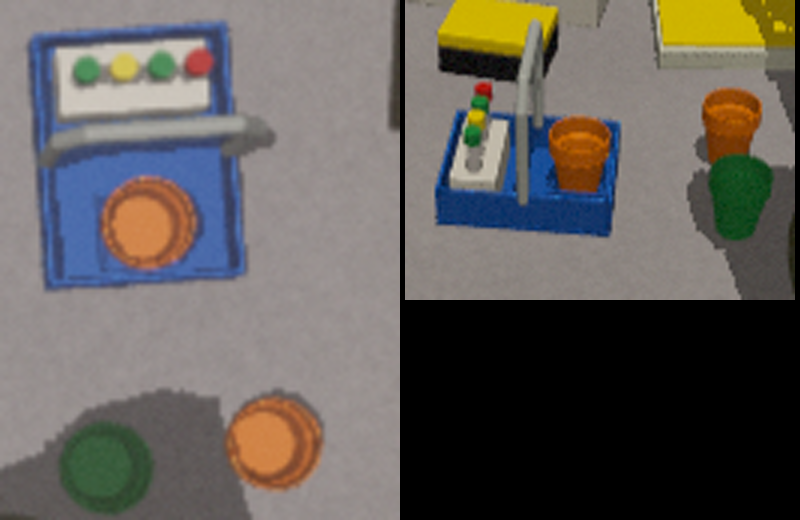

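View pics/c2.png

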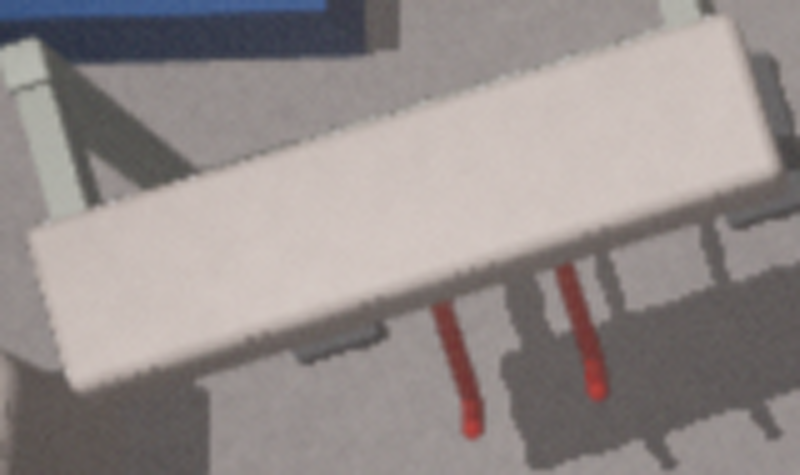

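Top view: the right-size caddy is at about (345,170) px with the packed cup at (348,185) and the loose cup at (379,241). The prong tips are at (164,146) and (189,138). The side view agrees. Next I fit poses.

```bash
cat > fit.py <<'E'
from h import *
from scipy.optimize import least_squares
def fit(obs,x0,f_x=None):
    # obs: list of (view, local xyz, uv)
    def r(p):
        c,s=np.cos(p[2]),np.sin(p[2]); out=[]
        for v,l,uv in obs:
            w=[p[0]+c*l[0]-s*l[1],p[1]+s*l[0]+c*l[1],l[2]]; out.append(w2px(v,w)-uv)
        return np.ravel(out)
    q=least_squares(r,x0); return q.x,r(q.x).reshape(-1,2).round(1).tolist()
E
python3 - <<'E'
from fit import *
T=lambda u,v:np.array([310+u/4-.4,130+v/4-.4]); S=lambda u,v:np.array([220+(u-405)/3-.3,140+v/3-.3]); H=lambda u,v:np.array([70+u/5-.4,60+v/5-.4])
t,s='top0','side0'
cad=[(t,(.085,.065,.045),T(33,37)),(t,(.085,-.065,.045),T(227,25)),(t,(-.085,-.065,.045),T(244,272)),(t,(-.085,.065,.045),T(50,286)),
 (s,(.085,.065,0),S(437,221)),(s,(-.085,.065,0),S(611,236)),(s,(-.085,.065,.045),S(613,201))]
print('caddy',fit(cad,[.45,-.2,0])); print('caddy top only',fit(cad[:4],[.45,-.2,0])[0])
st=[(t,(-.016,.03,.235),H(473,428)),(t,(-.016,-.03,.235),H(598,392)),
 (t,(0,.145,.425),H(80,388)),(t,(0,-.145,.425),H(778,170)),(t,(.07,.145,.425),H(32,232)),(t,(.07,-.145,.425),H(725,18))]
b=lambda u,v:np.array([u*.7-.2,v*.7-.2])
sd=[(s,(-.016,.03,.235),b(290,361)),(s,(-.016,-.03,.235),b(290,329))]
for o in(st,st[:2],sd,st+sd): print('stand',fit(o,[.55,.2,.2]))
print('packed',px2w(t,T(151,222),.074),'loose top',px2w(t,T(276,444),.07),'floor',px2w(t,T(264,443),.025),'loose side',px2w(s,S(732,104),.07),'packed side',px2w(s,S(581,132),.074))
k=1/1.4286
for n,u,v,z in(('jar',283,313,.075),('vial',359,299,.082),('wash',400,128,.17),('green',480,352,.06)): print(n,px2w(t,(u*k,v*k),z).round(3))
E
```

```text
caddy (array([ 0.53828672, -0.21818514,  0.03480719]), [[0.0, -0.9], [0.1, -0.8], [0.4, 0.9], [-0.1, 0.3], [0.4, 0.7], [0.1, 0.1], [-0.1, -0.0]])
caddy top only [ 0.53800944 -0.21795282  0.03797322]
stand (array([0.60080069, 0.19387617, 0.27954356]), [[0.5, 0.6], [0.4, 0.0], [-2.1, 2.0], [1.9, 0.9], [-2.5, -1.0], [1.9, -2.6]])
stand (array([0.60168113, 0.1945508 , 0.25763518]), [[-0.0, 0.0], [0.0, -0.0]])
stand (array([0.60154304, 0.19832422, 0.26608916]), [[-0.0, -0.2], [0.0, 0.3]])
stand (array([0.60118726, 0.19473511, 0.27762133]), [[0.1, 0.4], [0.0, -0.1], [-2.6, 1.7], [1.5, 0.9], [-2.9, -1.3], [1.6, -2.6], [0.9, -1.7], [0.5, -1.0]])
packed [ 0.49019718 -0.2207734   0.074     ] loose top [ 0.34444924 -0.29735102  0.07      ] floor [ 0.34429256 -0.29823209  0.025     ] loose side [ 0.34579526 -0.29550627  0.07      ] packed side [ 0.49030829 -0.22069364  0.074     ]
jar [0.411 0.169 0.075]
vial [0.433 0.03  0.082]
wash [ 0.72  -0.051  0.17 ]
green [ 0.332 -0.188  0.06 ]
```

```bash
cat >> h.py <<'E'
from scipy.spatial.transform import Rotation as Rot
def ori(psi,tilt,flip=1):
    z=np.array([np.sin(tilt)*np.cos(psi),np.sin(tilt)*np.sin(psi),-np.cos(tilt)])
    y=flip*np.array([-np.sin(psi),np.cos(psi),0]); return Rot.from_matrix(np.c_[np.cross(y,z),y,z]).as_quat(),z
def orib(psi,tilt,flip=1): # fingers close across a bar along y
    z=np.array([np.sin(tilt)*np.cos(psi),np.sin(tilt)*np.sin(psi),-np.cos(tilt)])
    x=flip*np.array([-np.sin(psi),np.cos(psi),0]); return Rot.from_matrix(np.c_[x,np.cross(z,x),z]).as_quat(),z
CAD=np.array([.538,-.218]);CY=.036;LC=np.array([.345,-.2966]);PC=np.array([.4903,-.2207]);SE=np.array([.6012,.195]);SY=.270
E
python3 - <<'E'
from h import *
t=np.radians(25)
for f in(1,-1):
    q,z=ori(CY,t,f); print('cup',f)
    for c,h in((LC,.2),(LC,.06),(PC,.19),(PC,.089)):
        print(None if (j:=kinematics.ik(np.r_[c,h]+.015*z,q)) is None else np.round(j,2))
for tl in(35,45,55):
  for f in(1,-1):
    q,z=orib(CY,np.radians(tl),f); q2,_z=orib(SY,np.radians(tl),f); print('bar',tl,f)
    for c,h,qq,zz in((CAD,.165,q,z),(CAD,.3,q,z),(SE,.226,q2,_z),(SE-.06*np.array([np.cos(SY),np.sin(SY)]),.29,q2,_z)):
        print(None if (j:=kinematics.ik(np.r_[c,h]+.019*zz,qq)) is None else np.round(j,2))
E
```

```text
cup 1
None
None
[-0.79  0.23  1.83  0.44  0.82 -2.65]
[-0.79  0.4   1.92  0.59  0.59 -2.85]
cup -1
[-1.19  0.08  1.98  0.5   0.99  0.08]
[-1.19  0.35  2.12  0.72  0.65 -0.24]
[-0.79  0.23  1.83  0.44  0.82  0.49]
[-0.79  0.4   1.92  0.59  0.59  0.3 ]
bar 35 1
[-0.76  0.33  1.85  0.74  0.65 -1.33]
[-0.76  0.16  1.67  0.54  0.93 -1.04]
[ 0.09  0.32  1.68  0.2   0.55 -0.32]
[ 0.06  0.12  1.75  0.19  0.68 -0.32]
bar 35 -1
[-0.76  0.33  1.85  0.74  0.65  1.81]
[-0.76  0.16  1.67  0.54  0.93  2.1 ]
[0.09 0.32 1.68 0.2  0.55 2.82]
[0.06 0.12 1.75 0.19 0.68 2.83]
bar 45 1
[-0.81  0.32  1.95  1.15  0.62 -1.74]
[-0.81  0.13  1.78  0.81  0.83 -1.29]
[ 0.08  0.29  1.8   0.46  0.31 -0.58]
[ 0.05  0.07  1.87  0.37  0.45 -0.49]
bar 45 -1
[-0.81  0.32  1.95  1.15  0.62  1.4 ]
[-0.81  0.13  1.78  0.81  0.83  1.85]
[0.08 0.29 1.8  0.46 0.31 2.56]
[0.05 0.07 1.87 0.37 0.45 2.65]
bar 55 1
[-0.86  0.34  2.03  1.52  0.7  -2.14]
[-0.86  0.11  1.89  1.12  0.79 -1.6 ]
[ 0.06  0.28  1.91  1.54  0.17 -1.66]
[ 0.03  0.05  1.99  0.9   0.25 -1.03]
bar 55 -1
[-0.86  0.34  2.03  1.52  0.7   1.  ]
[-0.86  0.11  1.89  1.12  0.79  1.54]
[0.06 0.28 1.91 1.54 0.17 1.48]
[0.03 0.05 1.99 0.9  0.25 2.12]
```

```bash
python3 - <<'E'
from h import *
q,z=ori(CY,np.radians(25),-1); P=lambda c,h:np.r_[c,h]+.015*z
env.reach(P(LC,.17),q); env.movel(P(LC,.06),.12,guard=8)
env.close_gripper(25); s=monitor.sense(); print(s['finger_gap'],s['gripper_force'],s['position'],s['clock'])
env.movel(P(LC,.075),.05)
env.movel(P(LC,.19),.15); env.movel(P(PC,.19),.15)
d=snap('top','t1');e=snap('side','s1'); s=monitor.sense(); print(s['finger_gap'],s['gripper_force'],s['clock'])
o=np.hstack([cv2.resize(im['frame'][y:y+150,x:x+130,::-1],None,fx=3,fy=3,interpolation=cv2.INTER_CUBIC) for im,x,y in((d,300,120),(e,220,100))])
cv2.imwrite('pics/c3.png',o)
E
```

```text
0.6970350147650343 25.550079946794995 [ 0.35161029 -0.29664771  0.04713469] 2.4
0.6962452339753059 26.987611309865827 5.1083
```

View pics/c3.png

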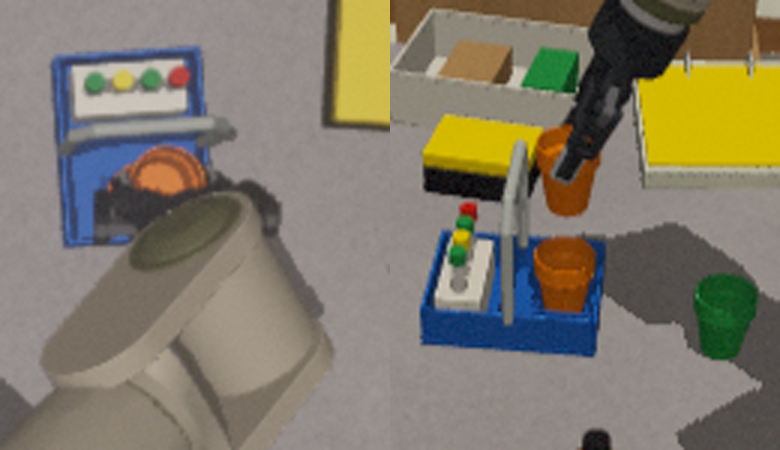

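The loose cup is held upright, right above the packed cup. Next I lower it.

```bash
python3 - <<'E'
from h import *
q,z=ori(CY,np.radians(25),-1); P=lambda c,h:np.r_[c,h]+.015*z
r1=env.movel(P(PC,.105),.12,guard=6); a=monitor.sense()
r2=env.movel(P(PC,.090),.03,guard=4); s=monitor.sense()
print(r1,r2,s['position']-.015*z,s['contact_force']-a['contact_force'],s['finger_gap'])
env.release(); env.hold(.2)
env.movel(s['position']+[-.02,0,.09],.15)
d=snap('top','t2');e=snap('side','s2'); s=monitor.sense(); print(s['finger_gap'],s['clock'])
o=np.hstack([cv2.resize(im['frame'][y:y+150,x:x+130,::-1],None,fx=3,fy=3,interpolation=cv2.INTER_CUBIC) for im,x,y in((d,300,120),(e,220,100))])
cv2.imwrite('pics/c4.png',o)
E
```

```text
False True [ 0.49036559 -0.22051288  0.08981872] [-0.19466935  0.72839027  4.2789132 ] 0.6972272892065714
0.9974214150073054 7.9417
```

View pics/c4.png

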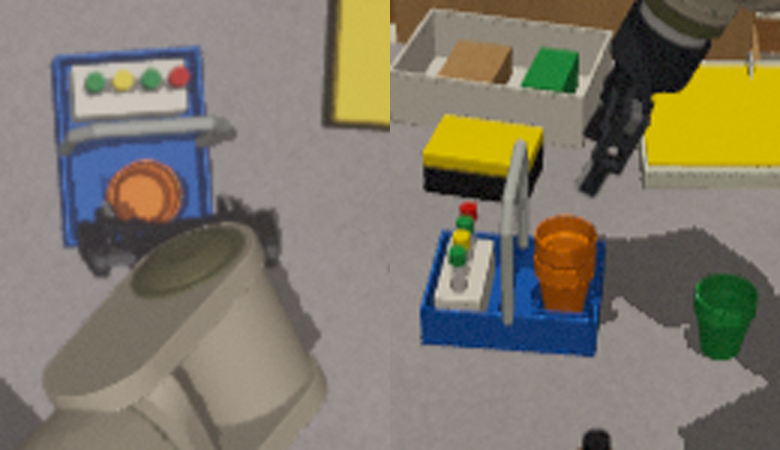

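Nesting worked: the loose rim stands about 7 px (25 mm) above the packed rim. Now the handle.

```bash
python3 - <<'E'
from h import *
q,z=orib(CY,np.radians(40)); G=lambda h:np.r_[CAD,h]+.018*z
p=monitor.sense()['position']; env.movel(p+[-.03,0,.10],.2)
env.reach(G(.165)-.11*z,q)
a=monitor.sense(); print('stopped',env.movel(G(.165),.10,guard=6))
env.close_gripper(80); s=monitor.sense(); print(s['finger_gap'],s['gripper_force'],s['contact_force']-a['contact_force'],s['clock'])
env.movel(G(.20),.06); env.movel(G(.31),.15); env.hold(.3)
s=monitor.sense(); print(s['position']-G(.31),s['contact_force']-a['contact_force'],s['clock'])
d=snap('top','t3');e=snap('side','s3')
o=np.hstack([cv2.resize(im['frame'][y:y+150,x:x+130,::-1],None,fx=3,fy=3,interpolation=cv2.INTER_CUBIC) for im,x,y in((d,300,110),(e,220,60))])
cv2.imwrite('pics/c5.png',o)
E
```

```text
stopped False
0.1090202849864212 77.97198414802551 [1.61519336 1.97909054 4.81139185] 12.2333
[-6.20549622e-05  5.74331164e-05 -5.18928195e-04] [-0.53544512  0.39447698 -4.47943727] 14.15
```

View pics/c5.png

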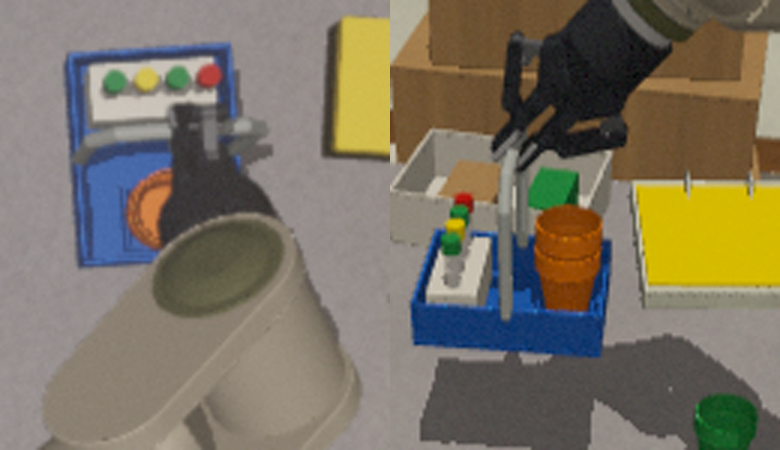

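The caddy is held level with the cups still nested. Next I carry it to a point in front of the hook.

```bash
python3 - <<'E'
from h import *
q,z=orib(SY,np.radians(40)); u=np.array([np.cos(SY),np.sin(SY)])
G=lambda x,h:np.r_[SE+x*u,h]+.018*z
env.movel(G(-.14,.31),.15,frame=q); env.movel(G(-.14,.260),.08); env.hold(.3)
s=monitor.sense(); print(s['position']-G(-.14,.26),s['clock'])
d=snap('top','t4');e=snap('side','s4')
# predicted points drawn (caddy corners and handle ends)
for n,im,f in(('t',d,'t4'),('s',e,'s4')):
    I=cv2.resize(im['frame'][:,:,::-1],None,fx=3,fy=3,interpolation=cv2.INTER_CUBIC)
    for l in((.085,.065,.045),(.085,-.065,.045),(-.085,.065,.045),(-.085,-.065,.045),(.085,.065,0),(-.085,.065,0),(0,.045,.165),(0,-.045,.165)):
        w=np.r_[SE+(-.14+l[0])*u+l[1]*np.array([-u[1],u[0]]),.095+l[2]]; c=(3*w2px(f,w)+1).astype(int); cv2.circle(I,tuple(int(v) for v in c),3,(255,0,255),1)
    x,y,w_=(130,70,133) if n=='t' else (100,140,133)
    cv2.imwrite(f'pics/c6{n}.png',I[3*y:3*y+480,3*x:3*x+400])
cv2.imwrite('pics/c6.png',np.hstack([cv2.imread('pics/c6t.png'),cv2.imread('pics/c6s.png')]))
E
```

```text
[7.05547078e-05 1.46764848e-05 2.95951885e-04] 18.0417
```

View pics/c6.png

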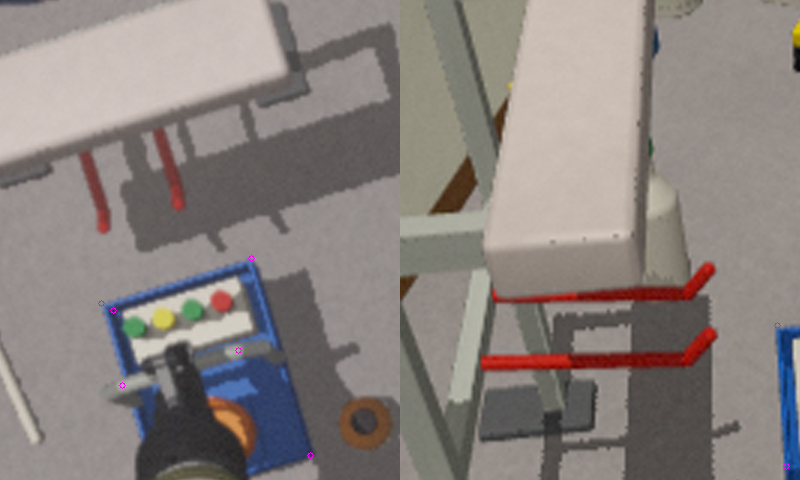

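Predicted corners agree with the picture to within about 2 mm, and the caddy lines up with the prongs. Now I move it in and set it down.

```bash
python3 - <<'E'
from h import *
q,z=orib(SY,np.radians(40)); u=np.array([np.cos(SY),np.sin(SY)])
G=lambda x,h:np.r_[SE+x*u,h]+.018*z
print(env.movel(G(.004,.260),.10,guard=8)); env.hold(.2); a=monitor.sense()
print(env.movel(G(.004,.222),.03,guard=5)); s=monitor.sense()
print(s['position']-G(.004,.226),s['contact_force']-a['contact_force'],s['clock'])
d=snap('top','t5');e=snap('side','s5')
o=np.hstack([cv2.resize(im['frame'][y:y+160,x:x+133,::-1],None,fx=3,fy=3,interpolation=cv2.INTER_CUBIC) for im,x,y in((d,100,60),(e,100,140))])
cv2.imwrite('pics/c7.png',o)
E
```

```text
False
True
[ 6.72595563e-04 -9.85894690e-06  1.57068057e-03] [5.28385415 2.25689571 3.73742054] 20.925
```

View pics/c7.png

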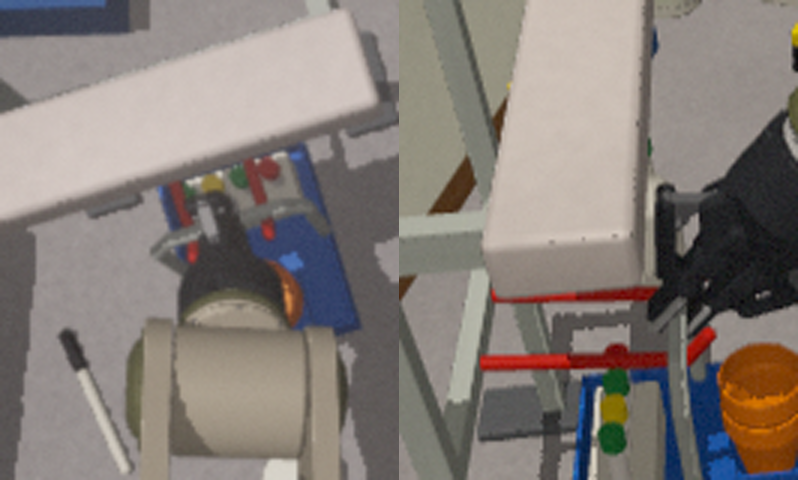

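The bar sits in the bend, leaning on the upturned tips. I'll shift it 3 mm in, settle it, and let go.

```bash
python3 - <<'E'
from h import *
q,z=orib(SY,np.radians(40)); u=np.array([np.cos(SY),np.sin(SY)])
G=lambda x,h:np.r_[SE+x*u,h]+.018*z
env.movel(G(.007,.2275),.02); a=monitor.sense()
print(env.movel(G(.007,.222),.02,guard=5)); s=monitor.sense(); print(s['position']-G(.004,.226),s['contact_force']-a['contact_force'],s['contact_force'])
env.release(); env.hold(.3)
p=monitor.sense()['position']; env.movel(p-.16*z,.12); env.hold(1.5)
d=snap('top','t6');e=snap('side','s6'); s=monitor.sense(); print(s['clock'],s['contact_force'])
e2=snap('side','s7'); print(np.abs(e['frame'].astype(int)-e2['frame'])[140:340,100:300].mean())
o=np.hstack([cv2.resize(im['frame'][y:y+180,x:x+133,::-1],None,fx=3,fy=3,interpolation=cv2.INTER_CUBIC) for im,x,y in((d,100,60),(e,140,140))])
cv2.imwrite('pics/c8.png',o)
E
```

```text
True
[0.00311459 0.00086271 0.0010239 ] [-3.5424962  -0.62962678  7.98405236] [-2.78761138 -0.30641485  4.28378353]
25.6833 [-0.15688919  0.10714906 -0.87960129]
1.958575
```

View pics/c8.png

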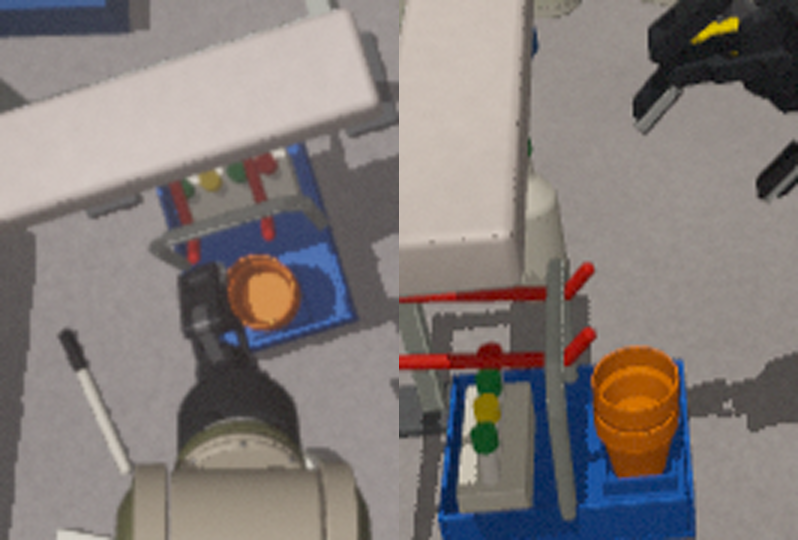

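```bash
python3 - <<'E'
from h import *
env.hold(4)
F=[]
for i in range(4):
    F.append(eyes.grab_frame('side')['frame'].astype(float)); env.hold(.25)
for i in range(3):
    d=np.abs(F[i+1]-F[i]); print(d[270:330,280:370].mean(), d[320:400,150:300].mean(), d[0:60,0:60].mean())
a,b=[cv2.cvtColor(f.astype(np.uint8),cv2.COLOR_RGB2GRAY)[260:325,285:375].astype(np.float32) for f in(F[0],F[3])]
print(cv2.phaseCorrelate(a,b),monitor.sense()['clock'])
E
```

```text
1.5832716049382716 1.5747777777777778 1.649537037037037
1.5946296296296296 1.5756388888888888 1.6525925925925926
1.575679012345679 1.5857777777777777 1.6600925925925927
((0.0566264754825454, 0.03907408139672697), 1.0195653294339593) 30.9333
```

The only change between frames is image noise, so the caddy is still.

```bash
python3 -c "
from h import *
print(job.hand_in())"
```

```text
the job is handed in; nothing more can be done
None
```

I nested the loose cup fully in the packed cup and hung the caddy by its handle on both red prongs, still and with the arm clear; I handed it in at about 31 s, but no verdict came back.

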